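# Snap the mesh strainer onto the drip ring

## Robot

A 7-joint arm with a two-finger parallel gripper is mounted at the origin on the work surface. World frame = base frame: x ahead of the robot, y to its left, z up, the work surface at z = 0. Lengths are in m, angles in rad, forces in N, time in s.
With the tool pointing down it reaches from about 0.4 to 0.875 m from the base axis. Payload 6.5 kg.
Tool frame: the origin (TCP) lies midway between the tips of the shut fingers; the grasp point (between the pads) lies 19 mm behind it; z points along the fingers, y is the direction in which the jaws open and shut (so a half turn about z gives the same grasp; the last joint's range is limited). The gripper opens to 85 mm and grips with 20 to 120 N. Pads are 22 mm wide; open, the fingers measure 114 mm over their backs; the gripper's body (76 mm by 85 mm) begins 54 mm behind the grasp point. The pads swing forward as they close: fully open they stand 13 mm farther back than shut.
Start: joints at [-1.354, 0.536, -0.004, 1.538, 0.003, 1.067, -0.071], TCP at [0.181, 0.624, 0.231] pointing down, gripper open.
Joint ranges: [-2.7, 2.7], [-0.37, 2.16], [-1.27, 1.26], [0.24, 2.4], [-1.31, 4.45], [0.19, 1.91], [-2.76, 2.76]. Speed limits (rad/s): [2.39, 2.39, 3.14, 3.14, 3.14, 3.14, 3.14].

## Interface

Orientations are given as [roll, pitch, yaw] about the fixed x, y, z axes, in that order (R = Rz(yaw) Ry(pitch) Rx(roll)).
In Python, from rig import sensors, cams, manip gives the robot as it stands.
- The arm moves only by the tool play_rows, never from a script. Its argument "moves" is a list of rows, each a list of 6 numbers: the shift along the tool's x, y, z as a fraction of full scale, then the turn, a rotation vector about the tool's x, y, z as a fraction of full scale. In form: [[dx, dy, dz, ax, ay, az], ...]. A call has 1 to 8 rows; each row is the pose to reach, as a shift and turn from the pose measured when the call began, along the tool's axes at that moment, turning the shorter way round; what a row does not reach only later rows make up. Full scale, the value 1, is 0.1 m for a shift and 360 degrees for a turn. A row lasts 1/8 s, in which the tool goes at most 62.5 mm and 10.7 degrees, less where a joint would pass 70% of its speed; a pose out of reach is approached as far as the arm can. A call with a number of a shift or a turn outside -1 to 1 is refused whole. A call with a gripper value outside its range is refused whole. "fingers" is the opening, from 0 (shut) to 1 (fully open), set as the call begins (left out, the last holds). The fingers move at their own pace and stop on an object; "force" is the grip in N (left out, the last holds). Time passes only in rows, so rows that repeat a pose let the fingers close. It gives the time, the measured TCP pose, the force and the opening at its end, in the units of the state.
- sensors.sense(): the state, without advancing time (a new reading comes with each control period).
- cams.capture(name): name is "scene" or "top" or "wrist"; returns a dict with "image" (400x640x3 uint8, blue, green, red), "mtx" (3x3 intrinsics, pixels), "extrinsics" (4x4, takes a point from camera to world coordinates); the wrist camera has in their place "T_tool_cam" (4x4, takes a point from camera to tool coordinates, whose origin is the TCP and whose axes are the flange's). Camera axes: x right, y up, looking along -z (the intrinsics and any distortion apply to the point x, -y, -z); pixel columns grow to the right and rows downward; lengths in m; the calibration is good to about 2 mm. A picture is of the moment at which its call begins: read the wrist's pose just before it. There is no depth.
- manip.hand_in(): hands the job in, once; it reports no verdict.
The state is a dict: "time": time; "joint_positions": joint angles; "joint_vel": joint speeds; "joint_torque": joint torques, N m; "eef_pos": TCP position; "tcp_rot": TCP orientation; "ft_force": force on the tool from outside, world axes, zero at the start; "ft_torque": the same for the moment, N m; "opening": finger opening in m.
Only numpy, scipy, OpenCV 4.12 (cv2) and the standard library are available. Lean on these libraries where they do the work, as an engineer would, in place of code of your own. Each camera call takes 0.05 s, during which the arm holds its last target.

## Task

Hang the mesh strainer up to drip dry: pick it up by its white grip, bring its snap hook down over the near bar of the stand's steel ring and push gently until the sprung gate flicks shut with the bar inside, then give it a light upward tug to check that it holds. Let go so that it hangs quietly with the hook's crown resting on the bar; never lean or pull hard on the ring (20 N at most), and leave the jar, the saucer and the squeezer where they are.

Things in the scene. Friction and masses are not known exactly. Their poses are not given: they have to be found in the camera images.
- strainer: Small mesh basket (53 mm wide, 38 mm tall) standing on the sideboard, with a rigid stem, a snap hook above it and a white grip on top; 154 mm tall, about 0.18 kg. Origin: centre of its underside, z up; +x is the side of the hook's nose, -x that of its spine, which runs down to the basket. 35 mm are free in height between the nose's lower end and the basket's rim.
- grip (a point): Centre of the white grip, 135 mm straight above the strainer's origin, axes as strainer. A block 22 mm (x) by 12 mm (y) by 38 mm tall, best taken across its 12 mm; 19 mm below this point the hook begins.
- crown (a point): Point under the hook's crown, 27 mm below the grip's centre and 2 mm from the strainer's axis towards the nose; axes as strainer. The hook is an upside-down U of 8 mm round steel in the x-z plane, mouth down: inner faces of spine and nose at 10 mm either side of the strainer's axis. The ring's bar rests here when the strainer hangs.
- nose (a point): Lower end of the hook's nose, 34.5 mm below the crown's underside and 14 mm from the strainer's axis (+x). It goes down inside the ring; the spine stays outside, on the ring's -x side.
- gate_pivot (a point): Pivot of the gate in the spine, 28 mm below the crown's underside, 12 mm from the strainer's axis (-x). The 5 mm thick gate reaches from here across the mouth to 1.5 mm from the nose. Best have the ring's bar 2 mm (-1 to +5) from the axis towards the nose: it slips past the gate's tip when its centre is 16 to 21 mm above the pivot.
- gate (a joint): Gate angle: 0 shut (level), up to 1.45 rad swung inward and up; it cannot swing outward. The bar pressed up against it opens it with 3 to 10 N; at the tip the push eases off, vanishes, and the gate springs back to 0 under the bar, with only 4 to 9 mm left before the crown meets the bar hard. Pulled up, the shut gate meets the bar about 19 mm above the crown-resting place.
- stand: Fixed steel draining stand. Origin: on the sideboard top straight below the middle of the ring's near bar; z up, +x towards the post. At x = 85 mm a post (14 mm thick, 166 mm tall) on a round foot 90 mm wide carries a sleeve with an arm that reaches back to a level D-shaped ring.
- ring (a point): Nominal top of the middle of the ring's straight near bar, 150 mm up, axes as stand. Ring of 6 mm round steel, lying level: near bar 30 mm long along y, opening 32 mm deep (+x) and 38 mm wide. The sleeve is clamped anew each time: the real ring lies up to 9 mm above or below this point (stiffly held), so its height must be felt or seen.
- jar: Bystander: glass jar with a steel lid, 66 mm wide, 90 mm tall; origin at its underside.
- saucer: Bystander: white ceramic saucer, 124 mm wide, 18 mm tall; origin at its underside.
- squeezer: Bystander: white plastic two-piece citrus squeezer, 92 mm wide, 83 mm tall; origin at its underside.
There are look-alikes about, which are no part of the job. Of the things that look like the strainer, take the one that is farthest from the robot's base at the start.

How it is judged:
On the way, in this order (a step that is already met when the one before it is completed fails the run):
1. the ring's bar pushes the gate open (value of joint gate above 0.6 rad and contact force between strainer and stand above 1 N and horizontal distance between crown and ring below 0.022 m).
2. the gate has flicked shut with the bar inside the hook (value of joint gate below 0.12 rad and z of crown in the frame of ring below 0.019 m and horizontal distance between crown and ring below 0.022 m), for 0.1 s.
3. an upward tug of at least 2 N, with the shut gate held by the bar (value of joint gate below 0.2 rad and contact force between strainer and stand above 2 N and z of crown in the frame of ring above 0.0098 m), for 0.1 s.
At the end, for the whole second after the job is handed in: The strainer hangs from the ring: gate shut (below 0.12 rad), crown within 13 mm in height of the ring's nominal top (the ring itself varies by up to 9 mm) and within 22 mm of it sideways, tilted less than 0.35 rad, moving slower than 0.05 m/s; jar, saucer and squeezer within 30 mm of their starts (value of joint gate below 0.12 rad and z of crown in the frame of ring between -0.013 and 0.013 m and horizontal distance between crown and ring below 0.022 m and angle between strainer's own z axis and vertical below 0.35 rad and linear speed of strainer below 0.05 m/s and distance of each of jar, saucer, squeezer from where it was at the start of the episode below 0.03 m); the robot touches nothing.
It fails at once if the strainer presses or pulls on the stand with more than 20 N (contact force between strainer and stand above 20 N).
It fails at once if a bystander is shoved more than 30 mm (distance of any of jar, saucer, squeezer from where it was at the start of the episode above 0.03 m).
It also fails if it takes over 64 s, if anything falls off the work surface, if the arm or the gripper's body presses on something with over 40 N, if the wrist force passes 120 N, or if a joint passes its speed limit or range.

## Working session

There is one attempt and no reset: what is moved stays moved. The work goes in short steps, Python scripts to look and compute and a tool call to move; the robot and the scene stay as the last step left them, time stands still between calls to the robot, and variables do not carry over. Pictures are saved under pics/ and viewed, and the job is handed in when it is done.

Besides the shell and the picture viewer there is one more tool, called after "Emit:" as a command line: name --pt "numbers of a row" for each row, then --argument value for the rest. play_rows: Moves the arm, as the interface text tells. Shift numbers are shares of 0.1 m and turn numbers shares of 360 degrees, none past 1 either way. Its arguments: {"type":"object","properties":{"moves":{"type":"array"},"fingers":{"type":"number"},"force":{"type":"number"}},"required":["moves"]}

```bash
ls; mkdir -p pics; python3 - <<'E'
from rig import sensors, cams
import cv2,numpy as np
print(sensors.sense())
for n in ["scene","top","wrist"]:
    c=cams.capture(n); cv2.imwrite(f"pics/{n}0.png",c["image"])
    print(n,{k:np.round(v,4).tolist() for k,v in c.items() if k!="image"})
E
```

```text
pics
{'time': 0.0, 'joint_positions': array([-1.35422052,  0.53720427, -0.0044368 ,  1.53888262,  0.00260718,
        1.06729545, -0.07119737]), 'joint_vel': array([-1.01470429e-03,  6.92764465e-05,  1.11335372e-03,  1.80058069e-03,
       -1.82501405e-03,  4.26327664e-04,  7.42016643e-04]), 'joint_torque': array([ 3.15815705e-04, -5.83412039e+01,  1.04873355e+00, -2.59106737e+01,
        1.23533118e-02,  9.54197254e-03, -3.13273767e-05]), 'eef_pos': array([0.18120694, 0.62356278, 0.23038472]), 'tcp_rot': array([-3.13981402e+00,  1.37788802e-04,  2.85889346e+00]), 'ft_force': array([0.82875304, 0.0593605 , 0.0295894 ]), 'ft_torque': array([ 0.02800529, -0.01699506,  0.02418546]), 'opening': 0.0853411441079547}
scene {'mtx': [[423.5673, 0.0, 315.6889], [0.0, 423.5673, 201.6151], [0.0, 0.0, 1.0]], 'extrinsics': [[0.4318, -0.702, 0.5663, 1.0689], [0.9019, 0.3311, -0.2773, -0.26], [0.0071, 0.6305, 0.7761, 0.8275], [0.0, 0.0, 0.0, 1.0]]}
top {'mtx': [[395.6308, 0.0, 319.7552], [0.0, 395.6308, 199.2315], [0.0, 0.0, 1.0]], 'extrinsics': [[-0.0133, 0.9935, -0.1133, 0.4585], [-0.9992, -0.0176, -0.0365, -0.0284], [-0.0383, 0.1127, 0.9929, 0.8991], [0.0, 0.0, 0.0, 1.0]]}
wrist {'mtx': [[281.0837, 0.0, 320.0735], [0.0, 281.0837, 196.1412], [0.0, 0.0, 1.0]], 'T_tool_cam': [[0.0005, 0.9467, 0.3222, 0.0829], [1.0, -0.0008, 0.0007, 0.0002], [0.0009, 0.3222, -0.9467, -0.1424], [0.0, 0.0, 0.0, 1.0]]}
```

View pics/scene0.png

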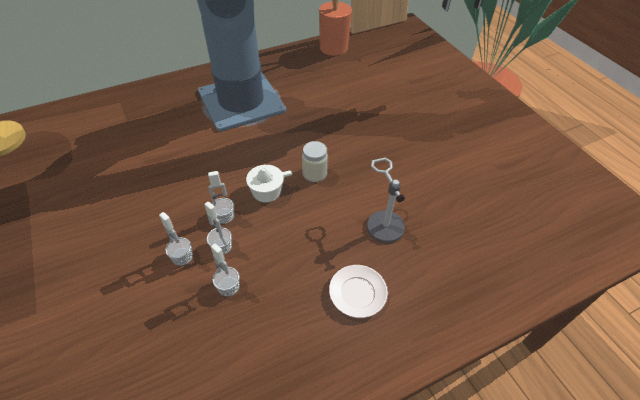

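View pics/top0.png

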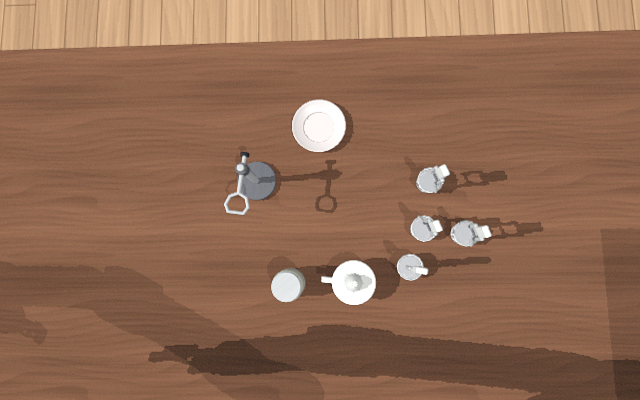

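View pics/wrist0.png

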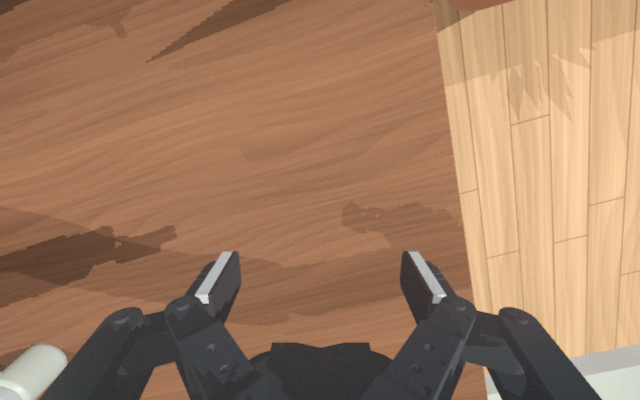

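The scene view shows four strainer look-alikes on the left, the squeezer and jar in the middle, the stand at (385,225) with its ring at (382,165), and the saucer at (358,292). Next I'll measure them.

```bash
cat > h.py <<'E'
import numpy as np, cv2
from rig import sensors, cams
from scipy.spatial.transform import Rotation as R
def ray(c,px,T=None):
    T=c["extrinsics"] if T is None else T
    K=c["mtx"]; d=np.array([(px[0]-K[0,2])/K[0,0],-(px[1]-K[1,2])/K[1,1],-1.])
    d=T[:3,:3]@d
    return T[:3,3],d/np.linalg.norm(d)
def plane(c,px,z,T=None):
    o,d=ray(c,px,T); return o+d*(z-o[2])/d[2]
def tri(rs):
    A=0;b=0
    for o,d in rs:
        P=np.eye(3)-np.outer(d,d);A=A+P;b=b+P@o
    p=np.linalg.solve(A,b)
    return p,[np.linalg.norm((np.eye(3)-np.outer(d,d))@(p-o)) for o,d in rs]
def proj(c,p,T=None):
    T=c["extrinsics"] if T is None else T
    q=T[:3,:3].T@(np.asarray(p)-T[:3,3]);K=c["mtx"]
    return np.array([K[0,2]+K[0,0]*q[0]/-q[2],K[1,2]-K[1,1]*q[1]/-q[2]])
def Tw(s,c):
    T=np.eye(4);T[:3,:3]=R.from_euler('xyz',s["tcp_rot"]).as_matrix();T[:3,3]=s["eef_pos"]
    return T@c["T_tool_cam"]
def crop(im,x0,y0,x1,y1,k,name):
    cv2.imwrite("pics/"+name,cv2.resize(im[y0:y1,x0:x1],None,fx=k,fy=k,interpolation=cv2.INTER_CUBIC))
E
python3 - <<'E'
from h import *
t=cams.capture("top");s=cams.capture("scene")
for p in [(431,181),(424,229),(465,234),(410,267)]:
    q=plane(t,p,0.02);print(p,q,np.hypot(*q[:2]),proj(s,q))
crop(t["image"],390,140,510,290,4,"t1.png")
crop(s["image"],140,150,300,310,4,"s1.png")
crop(t["image"],200,130,300,230,6,"t2.png")
crop(s["image"],350,140,430,250,5,"s2.png")
E
```

```text
(431, 181) [ 0.59523689 -0.2443494   0.02      ] 0.6434388755184769 [223.29791838 282.37058402]
(424, 229) [ 0.48893007 -0.22435654  0.02      ] 0.537948391300857 [217.35753085 241.21093325]
(465, 234) [ 0.47671893 -0.3126411   0.02      ] 0.5700924429097999 [177.58256539 251.18194828]
(410, 267) [ 0.40689232 -0.19064084  0.02      ] 0.44933872898691246 [220.65066692 210.52065624]
```

View pics/t1.png

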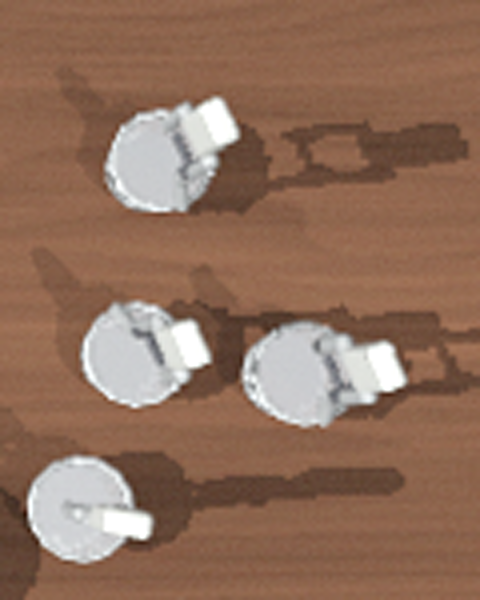

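View pics/s1.png

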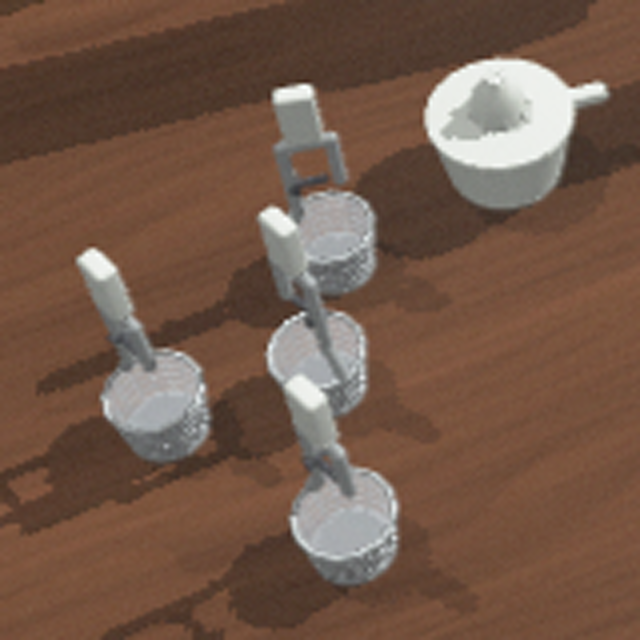

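View pics/t2.png

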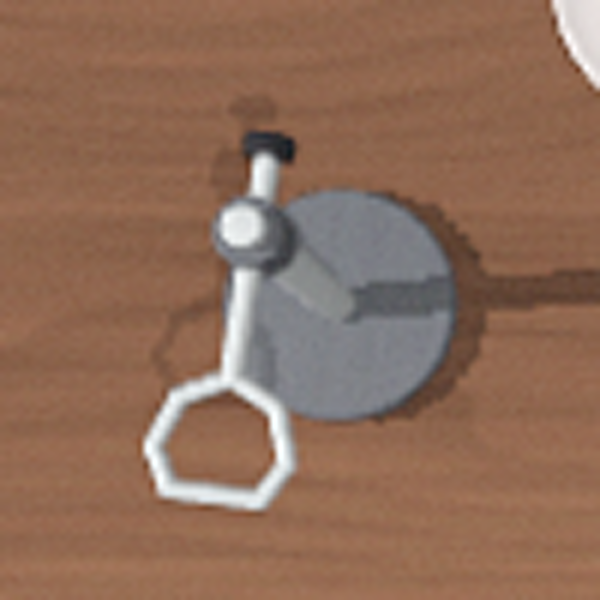

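View pics/s2.png

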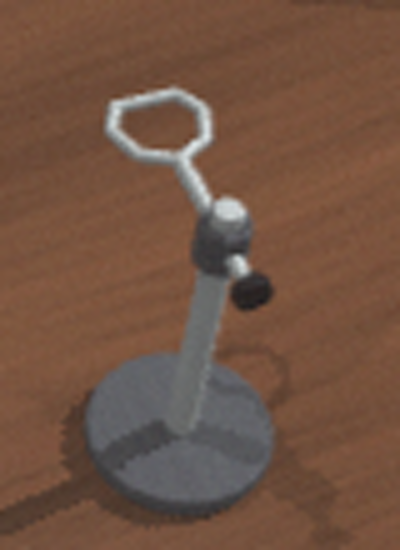

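The top view shows the target strainer (farthest out) at about (431,181). The ring's near bar runs from about (226.7,212) to (244.2,214.2) there, and from (373,161) to (385.6,158.4) in the scene view.

```bash
python3 - <<'E'
from h import *
t=cams.capture("top");s=cams.capture("scene")
P=lambda a,b:tri([ray(t,a),ray(s,b)])
def T2(p):return (p[0]/6+200-.4,p[1]/6+130-.4)
def S2(p):return (p[0]/5+350-.4,p[1]/5+140-.4)
a=P(T2((164,491)),S2((179,93)));b=P(T2((262,504)),S2((116,107)))
a2=P(T2((164,491)),S2((116,107)));
print("bar",a,b,a2)
print("apex",P(T2((231,379)),S2((178,157))))
print("posttop",P(T2((240,226)),S2((228,209))))
print("foot",plane(t,T2((340,305)),.006),plane(s,S2((180,430)),.006))
def T1(p):return (p[0]/4+390-.4,p[1]/4+140-.4)
def S1(p):return (p[0]/4+140-.4,p[1]/4+150-.4)
# grip top centre of target
print("griptop",P(T1((219,120)),S1((300,384))))
print("rim c",P(T1((162,160)),S1((345,500))))
print("rim plane",plane(t,T1((162,160)),.036),plane(s,S1((345,502)),.038))
q=lambda p:plane(t,T1(p),.154)
for p in [(194,106),(222,97),(240,135),(210,152)]:print(q(p))
print("jar",plane(t,(288,285),.09),"squ",plane(t,(353,284),.06),"sauc",plane(t,(319,127),.015))
E
```

```text
bar (array([0.52440905, 0.17982001, 0.14584243]), [np.float64(0.0012019289665002172), np.float64(0.0012019289665001118)]) (array([0.51994876, 0.1486178 , 0.14607929]), [np.float64(0.0018839050020034377), np.float64(0.0018839050020035908)]) (array([0.51945355, 0.16642694, 0.14325549]), [np.float64(0.013237768298426966), np.float64(0.013237768298426838)])
apex (array([0.5598997 , 0.15760721, 0.14797423]), [np.float64(0.0008569746223883947), np.float64(0.0008569746223884555)])
posttop (array([0.60661064, 0.15114776, 0.16404607]), [np.float64(0.0007419866222017004), np.float64(0.0007419866222016123)])
foot [0.60648852 0.14994557 0.006     ] [0.60751449 0.15283317 0.006     ]
griptop (array([ 0.5949313 , -0.23732272,  0.15691027]), [np.float64(0.0007715491843957676), np.float64(0.0007715491843957121)])
rim c (array([ 0.59467051, -0.23537531,  0.04545754]), [np.float64(0.0009626665727214893), np.float64(0.0009626665727214959)])
rim plane [ 0.59588024 -0.2386108   0.036     ] [ 0.59171362 -0.23461495  0.038     ]
[ 0.60264987 -0.22601468  0.154     ]
[ 0.60669875 -0.23932096  0.154     ]
[ 0.58831117 -0.24682577  0.154     ]
[ 0.58047409 -0.23244604  0.154     ]
jar [0.37791782 0.06771107 0.09      ] squ [ 0.37568288 -0.06435174  0.06      ] sauc [0.72645777 0.00358647 0.015     ]
```

```bash
cat > to.py <<'E'
import sys
from h import *
def go(x,y,z,yaw,roll=np.pi):
    s=sensors.sense();R0=R.from_euler('xyz',s["tcp_rot"])
    d=R0.inv().apply(np.array([x,y,z])-s["eef_pos"])/0.1
    rv=(R0.inv()*R.from_euler('xyz',[roll,0,yaw])).as_rotvec()/(2*np.pi)
    print("t%.2f"%s["time"],"pos",np.round(s["eef_pos"],4),"rpy",np.round(s["tcp_rot"],3),"j",np.round(s["joint_positions"],2),"F",np.round(s["ft_force"],2),"op",round(s["opening"],4))
    print("shift",np.round(d,3),"turn",np.round(rv,4))
    m=max(1,np.abs(d).max());
    if m>1: print("1st step",np.round(d/m,3))
if __name__=="__main__":
    go(*[float(v) for v in sys.argv[1:5]])
E
python3 to.py 0.5945 -0.237 0.25 0.332
```

```text
t0.35 pos [0.1813 0.6241 0.2311] rpy [-3.141  0.     2.859] j [-1.35  0.54 -0.    1.54  0.    1.07 -0.07] F [0.81 0.85 0.09] op 0.0856
shift [-6.37  -7.116 -0.186] turn [-0.000e+00  1.000e-04  4.022e-01]
1st step [-0.895 -1.    -0.026]
```

Emit:
play_rows --pt "-0.9 -1 -0.2 0 0 0" --pt "-0.9 -1 -0.2 0 0 0" --pt "-0.9 -1 -0.2 0 0 0"

```text
time: 0.72
eef_pos: [0.2431, 0.4993, 0.2519]
tcp_rot: [-3.141, 0.002, 2.853]
ft_force: [0.1, 1.2, 0.1]
opening: 0.0855
```

Emit:
play_rows --pt "-0.9 -1 0 0 0 0.04" --pt "-0.9 -1 0 0 0 0.06" --pt "-0.9 -1 0 0 0 0.06"

```text
time: 1.1
eef_pos: [0.3027, 0.3749, 0.2523]
tcp_rot: [-3.141, 0.003, 2.47]
ft_force: [0.0, 0.9, 1.0]
opening: 0.0853
```

```bash
python3 to.py 0.5945 -0.237 0.25 0.332
```

```text
t1.10 pos [0.3027 0.3749 0.2523] rpy [-3.141e+00  3.000e-03  2.470e+00] j [-1.1   0.22  0.13  1.95 -0.03  0.97 -0.06] F [0.04 0.92 0.97] op 0.0853
shift [-6.092 -2.973  0.042] turn [5.000e-04 3.000e-04 3.402e-01]
1st step [-1.    -0.488  0.007]
```

Emit:
play_rows --pt "-1 -0.2 0 0 0 0.04" --pt "-1 -0.2 0 0 0 0.07" --pt "-1 -0.2 0 0 0 0.08"

```text
time: 1.48
eef_pos: [0.3706, 0.2955, 0.2529]
tcp_rot: [3.139, 0.003, 1.959]
ft_force: [-0.7, 0.9, -0.2]
opening: 0.0854
```

```bash
python3 to.py 0.5945 -0.237 0.25 0.332
```

```text
t1.48 pos [0.3706 0.2955 0.2529] rpy [3.139e+00 3.000e-03 1.959e+00] j [-1.01  0.21  0.27  1.98 -0.06  0.96 -0.32] F [-0.73  0.92 -0.22] op 0.0854
shift [-5.777  0.057  0.047] turn [7.000e-04 1.000e-04 2.589e-01]
1st step [-1.     0.01   0.008]
```

Emit:
play_rows --pt "-1 0.4 0 0 0 0.03" --pt "-1 0.4 0 0 0 0.06" --pt "-1 0.4 0 0 0 0.06"

```text
time: 1.85
eef_pos: [0.4479, 0.2164, 0.2536]
tcp_rot: [3.136, 0.003, 1.577]
ft_force: [-1.0, -0.3, 0.0]
opening: 0.0855
```

```bash
python3 to.py 0.5945 -0.237 0.25 0.332; python3 - <<'E'
from h import *
c=cams.capture("wrist");cv2.imwrite("pics/w1.png",c["image"])
E
```

```text
t1.85 pos [0.4479 0.2164 0.2536] rpy [3.136e+00 3.000e-03 1.577e+00] j [-0.88  0.25  0.4   1.93 -0.11  0.97 -0.42] F [-1.   -0.33  0.02] op 0.0855
shift [-4.543  1.438  0.056] turn [ 1.000e-03 -1.000e-04  1.981e-01]
1st step [-1.     0.317  0.012]
```

View pics/w1.png

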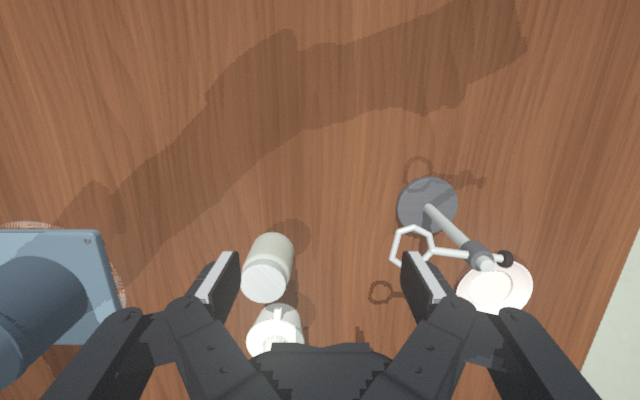

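The wrist view shows the ring with its near bar around (394,245), clear of the fingers. I'll carry on to the strainer.

Emit:
play_rows --pt "-1 0.3 0 0 0 0.03" --pt "-1 0.3 0 0 0 0.06" --pt "-1 0.3 0 0 0 0.07"

```text
time: 2.28
eef_pos: [0.4778, 0.1175, 0.2537]
tcp_rot: [3.137, 0.0, 1.137]
ft_force: [0.3, 1.3, -0.1]
opening: 0.0856
```

```bash
python3 to.py 0.5945 -0.237 0.25 0.332
```

```text
t2.27 pos [0.4778 0.1175 0.2537] rpy [3.137 0.    1.137] j [-0.78  0.25  0.53  1.95 -0.15  0.97 -0.61] F [ 0.3   1.33 -0.14] op 0.0856
shift [-2.727  2.548  0.05 ] turn [ 0.0007 -0.0003  0.1282]
1st step [-1.     0.934  0.018]
```

Emit:
play_rows --pt "-1 0.9 0 0 0 0.03" --pt "-1 0.9 0 0 0 0.05" --pt "-1 0.9 0 0 0 0.05" --pt "-1 0.9 0 0 0 0.05"

```text
time: 2.78
eef_pos: [0.5175, -0.0094, 0.2539]
tcp_rot: [3.138, -0.001, 0.827]
ft_force: [0.5, 1.4, 0.3]
opening: 0.085
```

```bash
python3 to.py 0.5945 -0.237 0.25 0.332
```

```text
t2.77 pos [ 0.5175 -0.0094  0.2539] rpy [ 3.138e+00 -1.000e-03  8.270e-01] j [-0.59  0.32  0.64  1.89 -0.22  0.99 -0.59] F [0.49 1.35 0.26] op 0.085
shift [-1.153  2.108  0.046] turn [ 0.0005 -0.0004  0.0787]
1st step [-0.547  1.     0.022]
```

Emit:
play_rows --pt "-0.5 1 0 0 0 0.03" --pt "-0.5 1 0 0 0 0.05" --pt "-0.5 1 0 0 0 0.06" --pt "-0.5 1 0 0 0 0.06"

```text
time: 3.28
eef_pos: [0.5575, -0.1108, 0.2536]
tcp_rot: [3.14, -0.002, 0.455]
ft_force: [0.8, 0.1, -0.8]
opening: 0.0851
```

```bash
python3 to.py 0.5945 -0.237 0.25 0.332; python3 - <<'E'
from h import *
c=cams.capture("wrist");cv2.imwrite("pics/w2.png",c["image"])
E
```

```text
t3.27 pos [ 0.5575 -0.1108  0.2536] rpy [ 3.14e+00 -2.00e-03  4.55e-01] j [-0.43  0.45  0.73  1.77 -0.34  1.05 -0.69] F [ 0.82  0.09 -0.79] op 0.0851
shift [-0.222  1.296  0.037] turn [ 0.0002 -0.0004  0.0196]
1st step [-0.171  1.     0.028]
```

View pics/w2.png

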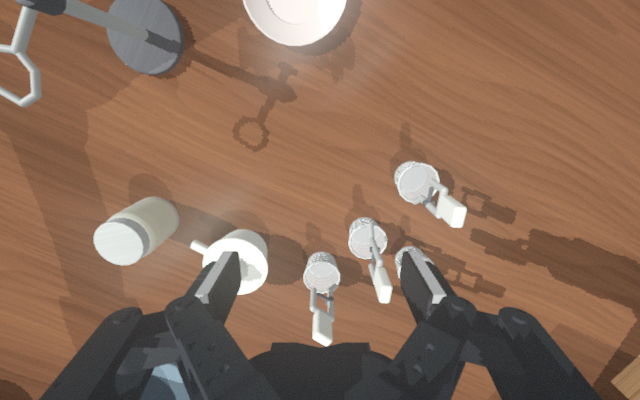

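```bash
python3 - <<'E'
import cv2
from h import crop
crop(cv2.imread("pics/w2.png"),380,140,530,250,5,"w2c.png")
E
```

```text
(no output)
```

View pics/w2c.png

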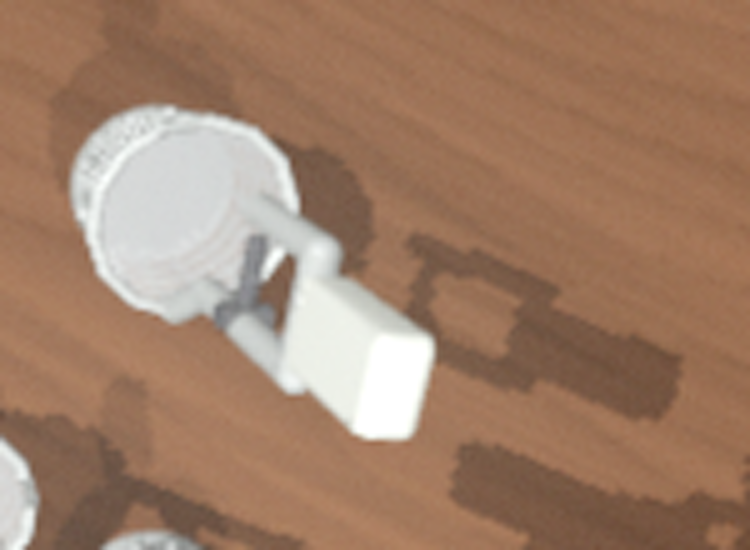

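The close-up shows the gate pivot on the robot-side leg, which runs down to the rim, so the nose points to world +x as assumed. The grip's top face is at crop corners (372,334), (434,340), (412,440) and (355,432).

```bash
python3 - <<'E'
from h import *
s=sensors.sense();c=cams.capture("wrist");T=Tw(s,c)
pts=[plane(c,(p[0]/5+380-.4,p[1]/5+140-.4),.154,T) for p in [(372,334),(434,340),(412,440),(355,432)]]
for p in pts:print(p)
print(np.mean(pts,0))
for a,b in [(3,0),(2,1)]:
  d=pts[b]-pts[a];print(np.linalg.norm(d),np.arctan2(d[1],d[0]))
E
python3 to.py 0.5945 -0.237 0.25 0.332
```

```text
[ 0.60373421 -0.22581702  0.154     ]
[ 0.6077934  -0.23679599  0.154     ]
[ 0.58925991 -0.24500754  0.154     ]
[ 0.58588973 -0.23435422  0.154     ]
[ 0.59666931 -0.2354937   0.154     ]
0.019781540306728483 0.44623692740085874
0.020271159753315643 0.41707227061905033
t3.38 pos [ 0.5574 -0.111   0.2538] rpy [ 3.14e+00 -3.00e-03  4.55e-01] j [-0.43  0.44  0.73  1.77 -0.34  1.05 -0.69] F [ 0.    0.24 -0.01] op 0.0856
shift [-0.221  1.295  0.04 ] turn [ 0.0002 -0.0005  0.0196]
1st step [-0.17   1.     0.031]
```

```bash
python3 to.py 0.5957 -0.2362 0.22 0.38
```

```text
t3.38 pos [ 0.5574 -0.111   0.2538] rpy [ 3.14e+00 -3.00e-03  4.55e-01] j [-0.43  0.44  0.73  1.77 -0.34  1.05 -0.69] F [ 0.    0.24 -0.01] op 0.0856
shift [-0.207  1.293  0.34 ] turn [ 0.0002 -0.0004  0.012 ]
1st step [-0.16   1.     0.263]
```

Emit:
play_rows --pt "-0.2 1 0 0 0 0.01" --pt "-0.2 1 0 0 0 0.01" --pt "-0.2 1 0 0 0 0.01"

```text
time: 3.75
eef_pos: [0.5833, -0.2114, 0.254]
tcp_rot: [3.139, -0.002, 0.392]
ft_force: [-0.1, -0.5, 0.2]
opening: 0.0853
```

```bash
python3 to.py 0.5957 -0.2362 0.21 0.38
```

```text
t3.75 pos [ 0.5833 -0.2114  0.254 ] rpy [ 3.139e+00 -2.000e-03  3.920e-01] j [-0.23  0.55  0.73  1.63 -0.4   1.11 -0.57] F [-0.14 -0.51  0.21] op 0.0853
shift [0.019 0.275 0.44 ] turn [ 0.0004 -0.0004  0.0018]
```

Emit:
play_rows --pt "0.02 0.28 0.2 0 0 0" --pt "0.02 0.28 0.2 0 0 0" --pt "0.02 0.28 0.2 0 0 0"

```text
time: 4.12
eef_pos: [0.5961, -0.2343, 0.2341]
tcp_rot: [3.141, -0.003, 0.394]
ft_force: [0.1, 0.3, 0.3]
opening: 0.0853
```

```bash
python3 - <<'E'
from h import *
c=cams.capture("wrist");cv2.imwrite("pics/w3.png",c["image"]);crop(c["image"],220,160,420,310,4,"w3c.png")
E
```

```text
(no output)
```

View pics/w3c.png

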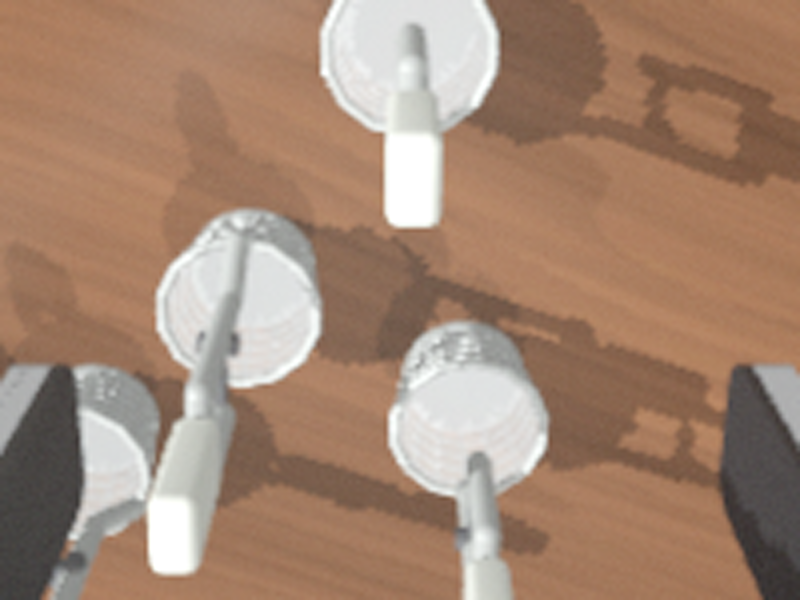

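The target grip is straight ahead, with its top face spanning crop x 386–441 and y 132–227. It is parallel to the jaws, so its yaw is about 0.39.

```bash
python3 - <<'E'
from h import *
s=sensors.sense();c=cams.capture("wrist");T=Tw(s,c)
f=lambda p:plane(c,(p[0]/4+220-.4,p[1]/4+160-.4),.154,T)
pts=[f(p) for p in [(388,132),(437,132),(441,227),(386,227)]]
for p in pts: print(p)
m=np.mean(pts,0);print(m)
d=(pts[0]+pts[1]-pts[2]-pts[3])/2;print(np.linalg.norm(d),np.arctan2(d[1],d[0]))
E
python3 to.py 0.5957 -0.2362 0.116 0.394
```

```text
[ 0.6050433  -0.22796862  0.154     ]
[ 0.60896184 -0.2374018   0.154     ]
[ 0.58960463 -0.24662152  0.154     ]
[ 0.58508073 -0.23572371  0.154     ]
[ 0.59717262 -0.23692891  0.154     ]
0.021413717315261763 0.4075417635377485
t4.22 pos [ 0.5963 -0.2347  0.2346] rpy [ 3.14  -0.004  0.394] j [-0.17  0.6   0.71  1.6  -0.43  1.1  -0.53] F [0.23 0.18 0.43] op 0.0855
shift [-0.016  0.009  1.186] turn [ 0.0003 -0.0006 -0.    ]
1st step [-0.013  0.008  1.   ]
```

```bash
python3 to.py 0.5967 -0.2367 0.12 0.40
```

```text
t4.22 pos [ 0.5963 -0.2347  0.2346] rpy [ 3.14  -0.004  0.394] j [-0.17  0.6   0.71  1.6  -0.43  1.1  -0.53] F [0.23 0.18 0.43] op 0.0855
shift [-0.008  0.017  1.146] turn [ 0.0003 -0.0006 -0.001 ]
1st step [-0.007  0.015  1.   ]
```

Emit:
play_rows --pt "-0.01 0.02 0.4 0 0 0" --pt "-0.01 0.02 0.8 0 0 -0.001" --pt "-0.01 0.02 0.9 0 0 -0.001" --pt "-0.01 0.02 0.9 0 0 -0.001" --fingers 0.6

```text
time: 4.72
eef_pos: [0.5968, -0.2366, 0.1452]
tcp_rot: [3.14, -0.004, 0.401]
ft_force: [-0.2, -0.1, 0.5]
opening: 0.0516
```

```bash
python3 to.py 0.5967 -0.2367 0.119 0.40;python3 - <<'E'
from h import *
c=cams.capture("wrist");cv2.imwrite("pics/w4.png",c["image"]);
E
```

```text
t4.72 pos [ 0.5968 -0.2366  0.1452] rpy [ 3.14  -0.004  0.401] j [-0.12  0.7   0.65  1.66 -0.5   0.94 -0.46] F [-0.18 -0.06  0.49] op 0.0516
shift [-0.003 -0.     0.262] turn [ 0.0003 -0.0006  0.0001]
```

View pics/w4.png

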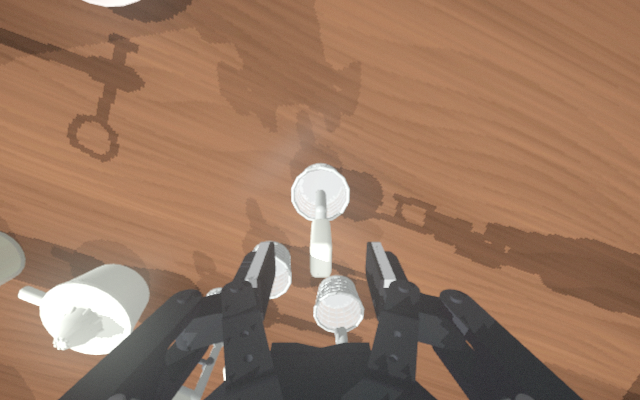

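The grip at (320,250) is centred between the fingers. I'll go down and close.

Emit:
play_rows --pt "0 0 0.15 0 0 0" --pt "0 0 0.26 0 0 0" --pt "0 0 0.26 0 0 0"

```text
time: 5.15
eef_pos: [0.5968, -0.2368, 0.119]
tcp_rot: [3.14, -0.004, 0.4]
ft_force: [-0.4, -0.5, -0.3]
opening: 0.0514
```

Emit:
play_rows --pt "0 0 0 0 0 0" --pt "0 0 0 0 0 0" --pt "0 0 0 0 0 0" --pt "0 0 0 0 0 0" --pt "0 0 0 0 0 0" --fingers 0 --force 60

```text
time: 5.78
eef_pos: [0.5971, -0.237, 0.1194]
tcp_rot: [3.139, -0.004, 0.4]
ft_force: [-0.1, -0.4, 2.4]
opening: 0.011
```

```bash
python3 to.py 0.5967 -0.2367 0.2 0.40;python3 - <<'E'
from h import *
c=cams.capture("wrist");cv2.imwrite("pics/w5.png",c["image"]);
E
```

```text
t5.78 pos [ 0.5971 -0.237   0.1194] rpy [ 3.139 -0.004  0.4  ] j [-0.11  0.74  0.62  1.67 -0.53  0.9  -0.45] F [-0.07 -0.45  2.41] op 0.011
shift [ 0.    -0.003 -0.806] turn [ 0.0004 -0.0007  0.0001]
```

View pics/w5.png

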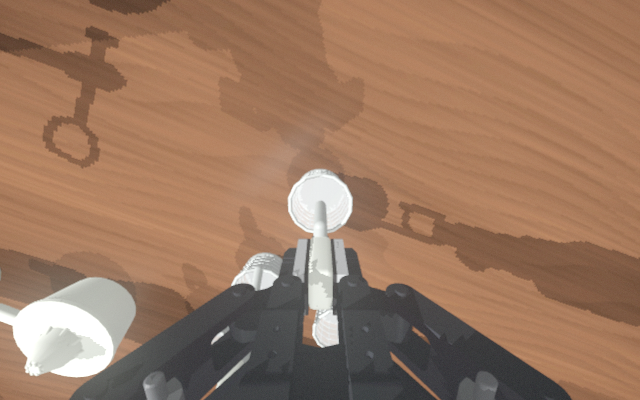

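Grasp closed at 11 mm. I'll lift and travel now.

Emit:
play_rows --pt "0 0 -0.1 0 0 0" --pt "0 0 -0.4 0 0 0" --pt "0 0 -0.8 0 0 0" --pt "0 0 -1 0 0 0" --pt "0 0 -1 0 0 0" --pt "0 0 -1 0 0 0"

```text
time: 6.58
eef_pos: [0.5959, -0.2362, 0.2178]
tcp_rot: [3.141, -0.003, 0.401]
ft_force: [-0.0, -0.4, -2.1]
opening: 0.0113
```

```bash
python3 to.py 0.4735 0.111 0.235 -0.154
```

```text
t6.58 pos [ 0.5959 -0.2362  0.2178] rpy [ 3.141e+00 -3.000e-03  4.010e-01] j [-0.16  0.62  0.7   1.61 -0.44  1.07 -0.51] F [-0.02 -0.4  -2.11] op 0.0113
shift [ 0.227 -3.675 -0.173] turn [-0.     -0.0004  0.0883]
1st step [ 0.062 -1.    -0.047]
```

Emit:
play_rows --pt "0 -0.2 -0.1 0 0 0.01" --pt "0.02 -0.55 -0.17 0 0 0.02" --pt "0.05 -0.9 -0.17 0 0 0.03" --pt "0.06 -1 -0.17 0 0 0.03"

```text
time: 7.08
eef_pos: [0.5613, -0.1388, 0.233]
tcp_rot: [-3.139, 0.0, 0.215]
ft_force: [0.5, 0.2, -2.4]
opening: 0.0112
```

```bash
python3 to.py 0.4735 0.111 0.235 -0.154
```

```text
t7.08 pos [ 0.5613 -0.1388  0.233 ] rpy [-3.139  0.     0.215] j [-0.4   0.51  0.78  1.77 -0.41  1.04 -0.82] F [ 0.46  0.18 -2.42] op 0.0112
shift [-0.324 -2.628 -0.013] turn [-0.0004  0.0001  0.0587]
1st step [-0.123 -1.    -0.005]
```

Emit:
play_rows --pt "-0.03 -0.3 0 0 0 0.01" --pt "-0.08 -0.65 0 0 0 0.02" --pt "-0.12 -0.95 0 0 0 0.03" --pt "-0.12 -1 0 0 0 0.03"

```text
time: 7.58
eef_pos: [0.5274, -0.042, 0.2323]
tcp_rot: [-3.139, 0.003, 0.03]
ft_force: [0.8, 0.1, -1.4]
opening: 0.011
```

```bash
python3 to.py 0.4735 0.111 0.235 -0.154
```

```text
t7.58 pos [ 0.5274 -0.042   0.2323] rpy [-3.139e+00  3.000e-03  3.000e-02] j [-0.66  0.44  0.86  1.89 -0.39  0.99 -1.17] F [ 0.76  0.09 -1.4 ] op 0.011
shift [-0.494 -1.546 -0.022] turn [-0.0004  0.0005  0.0292]
1st step [-0.319 -1.    -0.014]
```

Emit:
play_rows --pt "-0.1 -0.3 0 0 0 0.01" --pt "-0.2 -0.65 0 0 0 0.02" --pt "-0.3 -0.95 0 0 0 0.03" --pt "-0.32 -1 0 0 0 0.03"

```text
time: 8.07
eef_pos: [0.4923, 0.0579, 0.2321]
tcp_rot: [-3.14, 0.004, -0.156]
ft_force: [0.5, -0.0, -1.1]
opening: 0.0116
```

```bash
python3 to.py 0.4735 0.111 0.235 -0.154
```

```text
t8.07 pos [0.4923 0.0579 0.2321] rpy [-3.14   0.004 -0.156] j [-0.94  0.39  0.93  1.97 -0.38  0.97 -1.55] F [ 0.47 -0.03 -1.08] op 0.0116
shift [-0.268 -0.495 -0.027] turn [-0.0002  0.0006 -0.0003]
```

Before going further I'll look at the ring from here, in all three views.

```bash
python3 - <<'E'
from h import *
c=cams.capture("wrist");cv2.imwrite("pics/w6.png",c["image"])
c=cams.capture("scene");crop(c["image"],290,90,430,230,5,"s6.png")
E
```

```text
(no output)
```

View pics/w6.png

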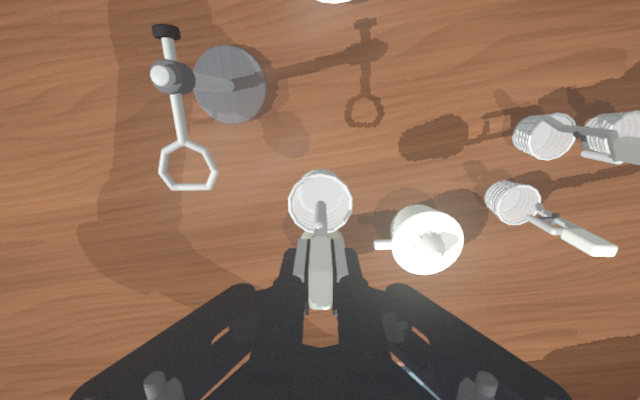

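View pics/s6.png

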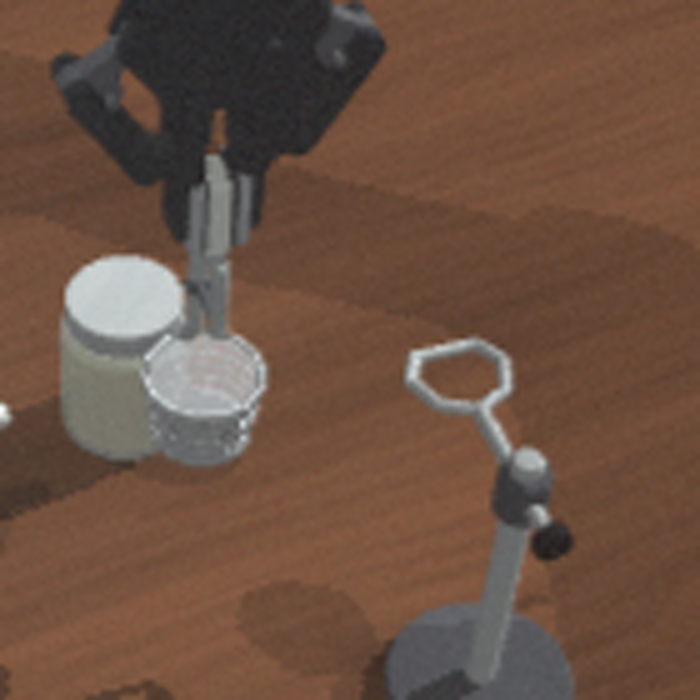

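In the wrist view the near bar runs level from about (172,188) to (212,188), so the yaw matches. The jaw-held hook sits at column 320.

```bash
python3 - <<'E'
from h import *
s=sensors.sense();c=cams.capture("wrist");T=Tw(s,c);crop(c["image"],145,120,235,200,8,"w6c.png")
t=cams.capture("top");g=cams.capture("scene")
Wa,Wb=(172,188),(212,188)
Ta,Tb=(164/6+199.6,491/6+129.6),(262/6+199.6,504/6+129.6)
Sa,Sb=(179/5+349.6,93/5+139.6),(116/5+349.6,107/5+139.6)
for w,tt,ss in[(Wa,Ta,Sa),(Wb,Tb,Sb)]:
    rs=[ray(c,w,T),ray(t,tt),ray(g,ss)]
    print(tri(rs)); print(tri(rs[:2])[0],tri([rs[0],rs[2]])[0])
E
```

```text
(array([0.52440006, 0.17968714, 0.14554824]), [np.float64(0.00047090926933809505), np.float64(0.001000886407727054), np.float64(0.0014186517511388086)])
[0.52421877 0.17907506 0.14521602] [0.52440639 0.18039117 0.14524612]
(array([0.51955012, 0.14778967, 0.14533779]), [np.float64(0.0021548059551455626), np.float64(0.0008166812825669706), np.float64(0.0029683039015899267)])
[0.51904015 0.14680623 0.1437889 ] [0.51945494 0.14840421 0.14496616]
```

View pics/w6c.png

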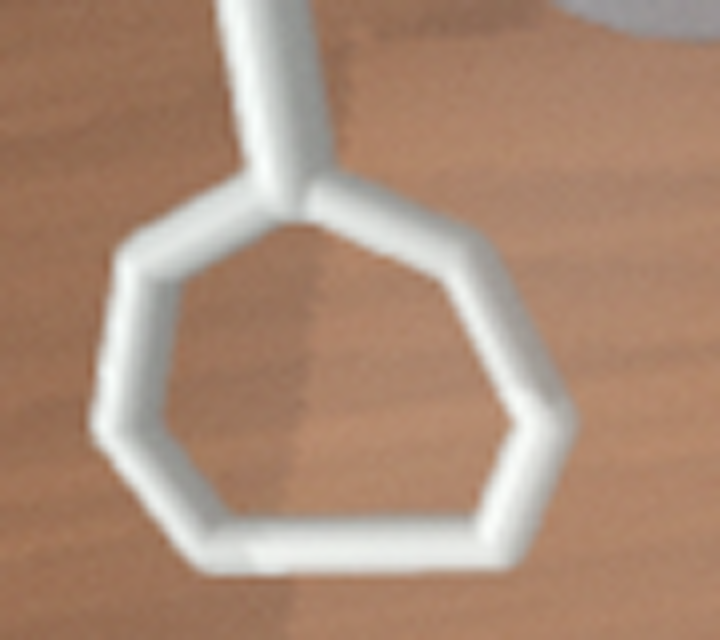

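```bash
python3 to.py 0.520 0.164 0.207 -0.154
```

```text
t8.32 pos [0.493  0.0553 0.2327] rpy [-3.14e+00  2.00e-03 -1.60e-01] j [-0.94  0.39  0.93  1.97 -0.38  0.97 -1.55] F [-0.29 -0.82 -1.59] op 0.0112
shift [ 0.093 -1.116  0.258] turn [-0.0002  0.0004 -0.001 ]
1st step [ 0.084 -1.     0.232]
```

Emit:
play_rows --pt "0 0 0.1 0 0 0" --pt "0 -0.1 0.24 0 0 0" --pt "0.02 -0.4 0.25 0 0 0" --pt "0.04 -0.6 0.25 0 0 0" --pt "0.04 -0.6 0.25 0 0 0"

```text
time: 8.95
eef_pos: [0.5067, 0.1158, 0.2072]
tcp_rot: [-3.141, 0.003, -0.157]
ft_force: [0.8, -0.4, -1.7]
opening: 0.0115
```

```bash
python3 to.py 0.520 0.164 0.207 -0.154
```

```text
t8.95 pos [0.5067 0.1158 0.2072] rpy [-3.141e+00  3.000e-03 -1.570e-01] j [-0.98  0.47  0.88  1.94 -0.44  0.94 -1.61] F [ 0.84 -0.39 -1.74] op 0.0115
shift [ 0.056 -0.497  0.002] turn [-0.0001  0.0004 -0.0005]
```

Emit:
play_rows --pt "0.02 -0.15 0 0 0 0" --pt "0.04 -0.35 0 0 0 0" --pt "0.06 -0.5 0 0 0 0" --pt "0.06 -0.5 0 0 0 0" --pt "0.06 -0.5 0 0 0 0"

```text
time: 9.57
eef_pos: [0.5203, 0.1635, 0.2072]
tcp_rot: [-3.141, 0.003, -0.158]
ft_force: [0.5, 0.1, -1.4]
opening: 0.0113
```

```bash
python3 to.py 0.520 0.164 0.207 -0.154; python3 - <<'E'
from h import *
c=cams.capture("wrist");cv2.imwrite("pics/w7.png",c["image"]);crop(c["image"],260,140,380,270,4,"w7c.png")
c=cams.capture("scene");crop(c["image"],330,90,430,210,5,"s7.png")
c=cams.capture("top");crop(c["image"],190,130,300,240,5,"t7.png")
E
```

```text
t9.57 pos [0.5203 0.1635 0.2072] rpy [-3.141e+00  3.000e-03 -1.580e-01] j [-1.02  0.51  0.86  1.87 -0.47  0.97 -1.68] F [ 0.5   0.11 -1.42] op 0.0113
shift [-0.004 -0.004  0.002] turn [-0.      0.0004 -0.0006]
```

View pics/w7c.png

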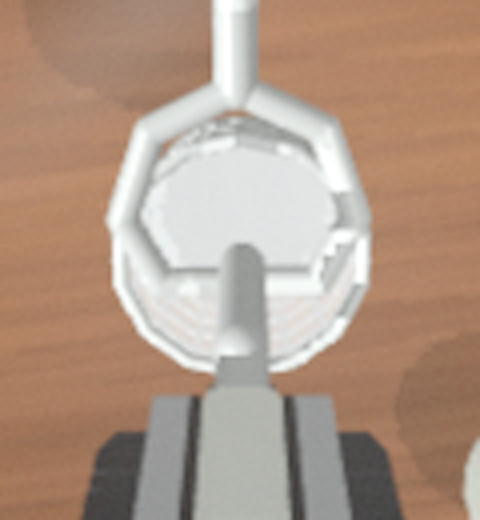

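View pics/s7.png

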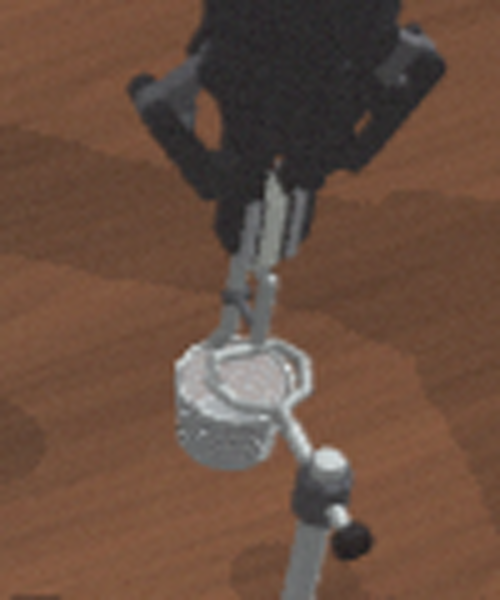

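View pics/t7.png

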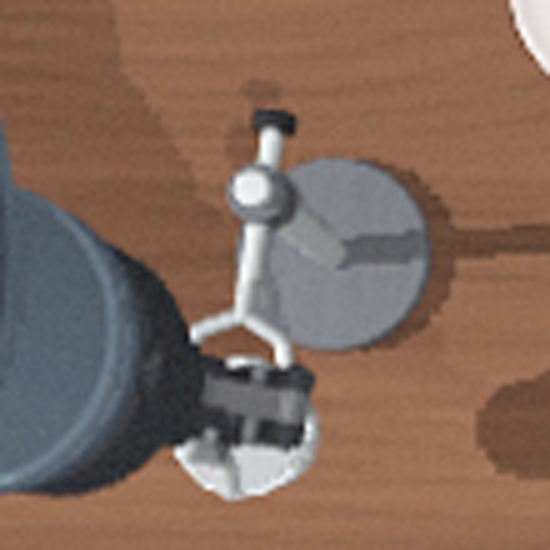

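The wrist view shows the hook centred sideways on the bar (column 242 against bar span 165–322), with the nose tip past the bar on the ring's inner side. I'll compare predicted and seen pixels.

```bash
python3 - <<'E'
from h import *
s=sensors.sense();c=cams.capture("wrist");T=Tw(s,c)
Rm=R.from_euler('xyz',s["tcp_rot"]).as_matrix();p0=s["eef_pos"];ex=Rm[:,0]
off=np.array([0,0,-0.0114])
cr=p0+off
pc=lambda p:(np.array(proj(c,p,T))-[260,140]+.4)*4
for n,dx,dz in [("nose end outer",.018,-.0345),("nose end inner",.010,-.0345),("nose top outer",.018,.008),("grip top centre",0,.046),("grip bot +x",.011,.008)]:
    print(n,pc(cr+ex*dx+[0,0,dz]))
for z in (.143,.1455,.148): print(z,pc([0.522,0.1638,z]))
for dx in(-.0265,.0265): print("rim",pc(cr+ex*dx+[0,0,-.07]))
E
```

```text
nose end outer [242.03619707 230.73286584]
nose end inner [242.01214295 272.90832074]
nose top outer [242.15685312 329.33922117]
grip top centre [242.23349452 609.93555058]
grip bot +x [242.12882695 374.14729729]
0.143 [238.65738081 278.84182802]
0.1455 [238.6260992  283.56075129]
0.148 [238.59413586 288.38251629]
rim [241.8621125  369.30086047]
rim [241.98897246 134.51999291]
```

```bash
python3 - <<'E'
import cv2
from h import crop
crop(cv2.imread("pics/w7.png"),295,190,345,250,10,"w7d.png")
E
```

```text
(no output)
```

View pics/w7d.png

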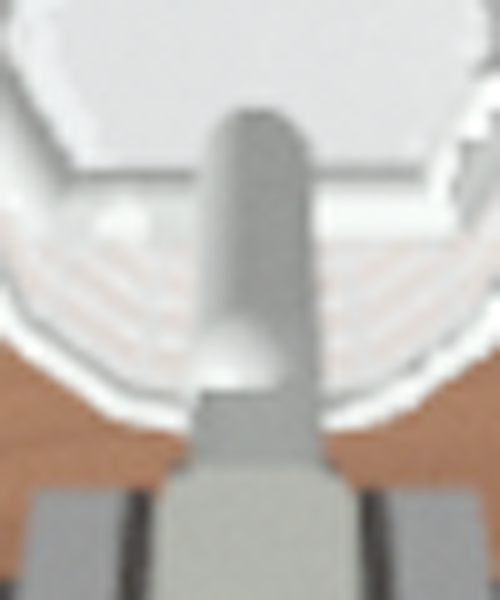

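```bash
python3 - <<'E'
from h import *
s=sensors.sense();c=cams.capture("wrist");T=Tw(s,c)
Rm=R.from_euler('xyz',s["tcp_rot"]).as_matrix();p0=s["eef_pos"];ex=Rm[:,0]
cr=p0+[0,0,-0.0114]
pc=lambda p:np.array(proj(c,p,T))
def sph(dx,dz,r):
    p=cr+ex*dx+[0,0,dz];q=T[:3,:3].T@(p-T[:3,3]);u=pc(p);rr=r*281/abs(q[2]);return u[1]-rr,u[1],u[1]+rr
print("nose end sphere",sph(.014,-.0305,.004))
print("nose end sphere flat",sph(.014,-.0345,.004))
print("nose top sphere",sph(.014,.004,.004))
print("grip +x bottom w/ fillet",sph(.009,.010,.002),"r1",sph(.010,.009,.001))
print("width nose",8e-3*281/abs((T[:3,:3].T@(cr+ex*.014-[0,0,.02]-T[:3,3]))[2]))
for dx in np.arange(-.0265,.03,.053): print("rim",pc(cr+ex*dx+[0,0,-.07]))
print(s["ft_torque"])
E
```

```text
nose end sphere (np.float64(198.84962237285094), np.float64(204.56690421441283), np.float64(210.28418605597471))
nose end sphere flat (np.float64(196.98038957093038), np.float64(202.5897005438382), np.float64(208.19901151674603))
nose top sphere (np.float64(218.5532460580839), np.float64(225.4086511782132), np.float64(232.26405629834252))
grip +x bottom w/ fillet (np.float64(234.37954809794786), np.float64(237.89447724490515), np.float64(241.40940639186243)) r1 (np.float64(233.75580245160614), np.float64(235.50642885457987), np.float64(237.2570552575536))
width nose 12.04306779449194
rim [320.07129143 231.92620681]
rim [320.10343677 173.23114603]
[-0.02895145  0.01207973 -0.00987189]
```

The seen nose end sits about 1.5 mm towards −x of the prediction, so I'll shift 1 mm in +x and start down.

Emit:
play_rows --pt "0.01 0 0.04 0 0 0" --pt "0.01 0 0.08 0 0 0" --pt "0.01 0 0.13 0 0 0" --pt "0.01 0 0.13 0 0 0" --pt "0.01 0 0.13 0 0 0"

```text
time: 10.45
eef_pos: [0.5214, 0.1635, 0.1943]
tcp_rot: [-3.141, 0.003, -0.158]
ft_force: [0.3, 0.2, -2.1]
opening: 0.0112
```

```bash
python3 to.py 0.521 0.1635 0.186 -0.154; python3 - <<'E'
from h import *
c=cams.capture("wrist");crop(c["image"],270,150,370,250,6,"w8c.png")
E
```

```text
t10.45 pos [0.5214 0.1635 0.1943] rpy [-3.141e+00  3.000e-03 -1.580e-01] j [-1.01  0.53  0.84  1.88 -0.49  0.95 -1.67] F [ 0.34  0.2  -2.14] op 0.0112
shift [-0.004  0.001  0.083] turn [-0.0001  0.0004 -0.0006]
```

View pics/w8c.png

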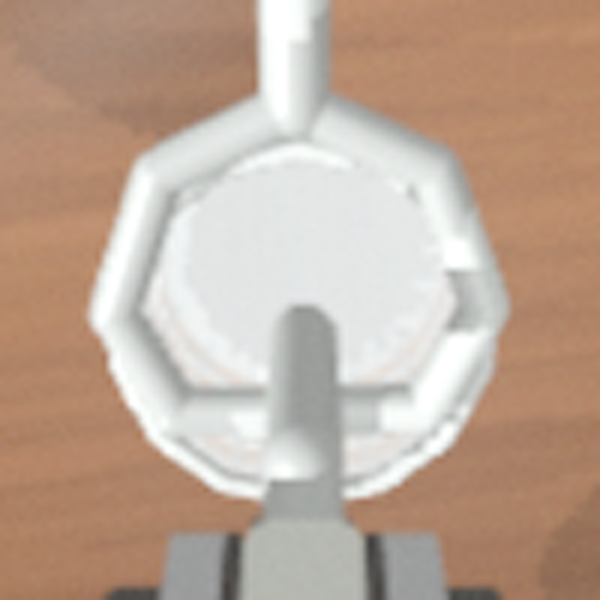

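The nose tip at crop (303,310) is inside the ring, past the bar's inner edge at y≈390. I'll continue down in small steps.

Emit:
play_rows --pt "0 0 0.03 0 0 0" --pt "0 0 0.05 0 0 0" --pt "0 0 0.05 0 0 0"

```text
time: 10.88
eef_pos: [0.5216, 0.1636, 0.1895]
tcp_rot: [-3.14, 0.002, -0.158]
ft_force: [0.0, -0.1, 2.3]
opening: 0.0109
```

Emit:
play_rows --pt "0 0 0.02 0 0 0" --pt "0 0 0.03 0 0 0" --pt "0 0 0.03 0 0 0"

```text
time: 11.25
eef_pos: [0.5218, 0.1636, 0.1866]
tcp_rot: [-3.14, 0.002, -0.158]
ft_force: [-0.3, -0.1, 3.1]
opening: 0.0108
```

Emit:
play_rows --pt "0 0 0.02 0 0 0" --pt "0 0 0.03 0 0 0" --pt "0 0 0.03 0 0 0"

```text
time: 11.62
eef_pos: [0.522, 0.1637, 0.1837]
tcp_rot: [-3.14, 0.002, -0.158]
ft_force: [0.5, -0.1, 5.2]
opening: 0.0112
```

Emit:
play_rows --pt "-0.01 0 0.02 0 0 0" --pt "-0.01 0 0.03 0 0 0" --pt "-0.01 0 0.03 0 0 0"

```text
time: 12.0
eef_pos: [0.5205, 0.164, 0.1804]
tcp_rot: [-3.14, 0.003, -0.158]
ft_force: [-1.1, 0.3, 3.3]
opening: 0.0113
```

Emit:
play_rows --pt "-0.005 0 0.02 0 0 0" --pt "-0.005 0 0.03 0 0 0" --pt "-0.005 0 0.03 0 0 0"

```text
time: 12.38
eef_pos: [0.5189, 0.1642, 0.1768]
tcp_rot: [-3.141, 0.005, -0.158]
ft_force: [-3.1, 0.9, 1.5]
opening: 0.0114
```

Emit:
play_rows --pt "-0.005 0 0.02 0 0 0" --pt "-0.005 0 0.03 0 0 0" --pt "-0.005 0 0.03 0 0 0"

```text
time: 12.75
eef_pos: [0.5188, 0.164, 0.1737]
tcp_rot: [-3.141, 0.004, -0.158]
ft_force: [1.1, -0.1, -1.8]
opening: 0.0115
```

```bash
python3 to.py 0.521 0.1635 0.186 -0.154; python3 - <<'E'
from h import *
c=cams.capture("wrist");crop(c["image"],270,150,370,250,6,"w9c.png")
c=cams.capture("scene");crop(c["image"],345,110,415,190,7,"s9.png")
E
```

```text
t12.75 pos [0.5188 0.164  0.1737] rpy [-3.141  0.004 -0.158] j [-0.99  0.56  0.82  1.9  -0.51  0.91 -1.65] F [ 1.06 -0.09 -1.78] op 0.0115
shift [ 0.022  0.002 -0.123] turn [-0.0001  0.0006 -0.0006]
```

View pics/w9c.png

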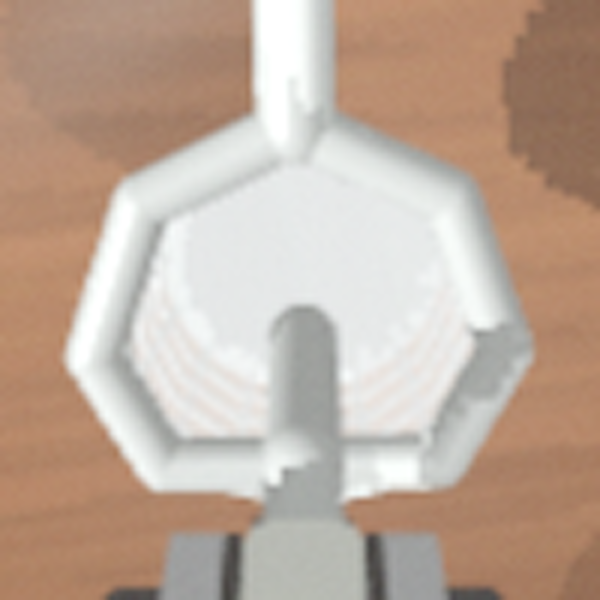

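View pics/s9.png

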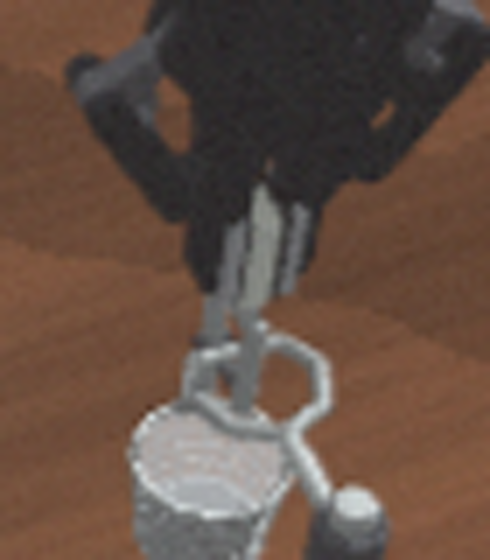

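The strainer has not shifted in the hand: the nose end is still at crop (303,308), and the bar is now between nose and spine. The push has eased at the gate's tip, so I'll continue down slowly.

Emit:
play_rows --pt "0.005 0 0.01 0 0 0" --pt "0.01 0 0.02 0 0 0" --pt "0.01 0 0.02 0 0 0"

```text
time: 13.22
eef_pos: [0.5198, 0.1639, 0.1717]
tcp_rot: [-3.141, 0.004, -0.158]
ft_force: [0.7, -0.2, -2.1]
opening: 0.0114
```

Emit:
play_rows --pt "0 0 0.01 0 0 0" --pt "0 0 0.02 0 0 0" --pt "0 0 0.02 0 0 0"

```text
time: 13.6
eef_pos: [0.5197, 0.1639, 0.1697]
tcp_rot: [-3.141, 0.004, -0.158]
ft_force: [0.4, -0.1, -1.8]
opening: 0.0113
```

Emit:
play_rows --pt "0 0 0.01 0 0 0" --pt "0 0 0.02 0 0 0" --pt "0 0 0.02 0 0 0"

```text
time: 13.98
eef_pos: [0.5196, 0.1639, 0.1675]
tcp_rot: [-3.141, 0.004, -0.158]
ft_force: [0.2, 0.1, -1.0]
opening: 0.0111
```

Emit:
play_rows --pt "0 0 0.01 0 0 0" --pt "0 0 0.015 0 0 0" --pt "0 0 0.015 0 0 0"

```text
time: 14.35
eef_pos: [0.5196, 0.1638, 0.166]
tcp_rot: [-3.141, 0.004, -0.158]
ft_force: [0.1, -0.6, -1.2]
opening: 0.0113
```

```bash
python3 to.py 0.521 0.1635 0.186 -0.154; python3 - <<'E'
from h import *
c=cams.capture("wrist");crop(c["image"],270,150,370,250,6,"w10c.png")
c=cams.capture("scene");crop(c["image"],345,110,415,190,7,"s10.png")
E
```

```text
t14.35 pos [0.5196 0.1638 0.166 ] rpy [-3.141  0.004 -0.158] j [-0.98  0.57  0.81  1.91 -0.52  0.9  -1.64] F [ 0.06 -0.56 -1.23] op 0.0113
shift [ 0.013  0.001 -0.2  ] turn [-0.0001  0.0007 -0.0006]
```

View pics/w10c.png

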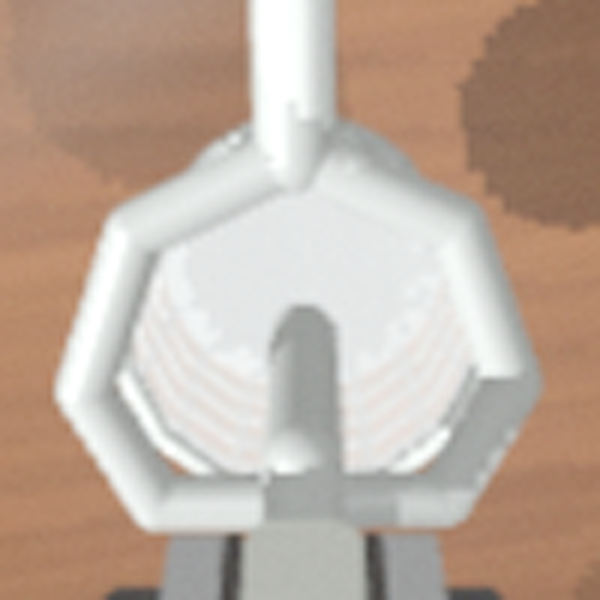

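View pics/s10.png

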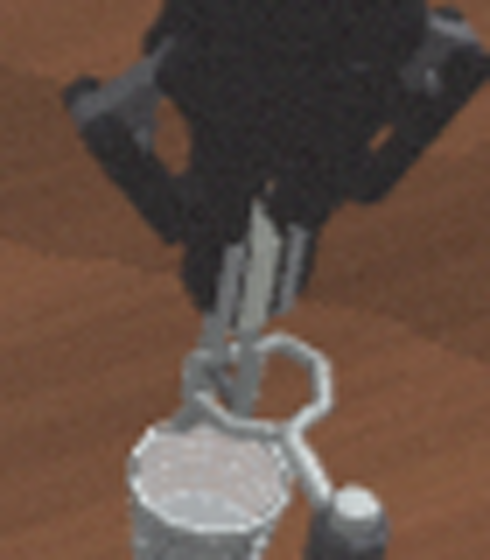

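Emit:
play_rows --pt "0 0 0.008 0 0 0" --pt "0 0 0.015 0 0 0" --pt "0 0 0.015 0 0 0"

```text
time: 14.82
eef_pos: [0.5196, 0.1638, 0.1645]
tcp_rot: [-3.141, 0.004, -0.158]
ft_force: [-0.2, -0.4, -1.7]
opening: 0.0114
```

Emit:
play_rows --pt "0 0 -0.03 0 0 0" --pt "0 0 -0.06 0 0 0" --pt "0 0 -0.08 0 0 0" --pt "0 0 -0.08 0 0 0"

```text
time: 15.32
eef_pos: [0.5198, 0.1639, 0.1727]
tcp_rot: [-3.141, 0.004, -0.158]
ft_force: [-0.0, -0.2, -1.5]
opening: 0.0115
```

Emit:
play_rows --pt "0 0 -0.02 0 0 0" --pt "0 0 -0.03 0 0 0" --pt "0 0 -0.03 0 0 0"

```text
time: 15.7
eef_pos: [0.5198, 0.1639, 0.1758]
tcp_rot: [-3.141, 0.004, -0.158]
ft_force: [0.5, -0.9, -1.9]
opening: 0.0113
```

Emit:
play_rows --pt "0 0 -0.01 0 0 0" --pt "0 0 -0.015 0 0 0" --pt "0 0 -0.015 0 0 0"

```text
time: 16.08
eef_pos: [0.5199, 0.1639, 0.1773]
tcp_rot: [-3.141, 0.004, -0.158]
ft_force: [-0.8, -0.9, -1.4]
opening: 0.0109
```

Emit:
play_rows --pt "0 0 -0.005 0 0 0" --pt "0 0 -0.01 0 0 0" --pt "0 0 -0.01 0 0 0"

```text
time: 16.45
eef_pos: [0.5199, 0.1639, 0.1784]
tcp_rot: [-3.141, 0.004, -0.158]
ft_force: [0.5, -0.0, -2.0]
opening: 0.0115
```

Emit:
play_rows --pt "0 0 -0.005 0 0 0" --pt "0 0 -0.01 0 0 0" --pt "0 0 -0.01 0 0 0"

```text
time: 16.82
eef_pos: [0.5199, 0.1639, 0.1794]
tcp_rot: [-3.141, 0.004, -0.158]
ft_force: [-0.9, 0.5, -0.8]
opening: 0.0115
```

Emit:
play_rows --pt "0 0 -0.005 0 0 0" --pt "0 0 -0.01 0 0 0" --pt "0 0 -0.01 0 0 0"

```text
time: 17.2
eef_pos: [0.5199, 0.1639, 0.1804]
tcp_rot: [-3.141, 0.004, -0.158]
ft_force: [-0.3, -0.5, -1.9]
opening: 0.0115
```

Emit:
play_rows --pt "0 0 -0.005 0 0 0" --pt "0 0 -0.01 0 0 0" --pt "0 0 -0.01 0 0 0"

```text
time: 17.58
eef_pos: [0.52, 0.164, 0.1815]
tcp_rot: [-3.141, 0.004, -0.158]
ft_force: [-0.3, 0.6, -1.3]
opening: 0.011
```

Emit:
play_rows --pt "0 0 -0.005 0 0 0" --pt "0 0 -0.01 0 0 0" --pt "0 0 -0.01 0 0 0"

```text
time: 17.95
eef_pos: [0.5198, 0.1639, 0.1822]
tcp_rot: [-3.141, 0.004, -0.158]
ft_force: [0.0, 0.9, -6.3]
opening: 0.0111
```

The tug is met by the shut gate at −6.3 N, about 4.5 N net of the weight. I'll hold it briefly.

Emit:
play_rows --pt "0 0 -0.003 0 0 0" --pt "0 0 -0.003 0 0 0" --pt "0 0 -0.003 0 0 0"

```text
time: 18.32
eef_pos: [0.5197, 0.1639, 0.1823]
tcp_rot: [-3.141, 0.004, -0.158]
ft_force: [1.9, 0.2, -8.6]
opening: 0.0112
```

```bash
python3 to.py 0.521 0.1635 0.166 -0.154
```

```text
t18.32 pos [0.5197 0.1639 0.1823] rpy [-3.141  0.004 -0.158] j [-1.    0.55  0.83  1.89 -0.5   0.93 -1.66] F [ 1.92  0.15 -8.62] op 0.0112
shift [0.014 0.002 0.163] turn [-0.0001  0.0006 -0.0006]
```

Emit:
play_rows --pt "0 0 0.04 0 0 0" --pt "0.01 0 0.09 0 0 0" --pt "0.01 0 0.14 0 0 0" --pt "0.01 0 0.17 0 0 0" --pt "0.01 0 0.17 0 0 0"

```text
time: 18.95
eef_pos: [0.5205, 0.1637, 0.1651]
tcp_rot: [-3.141, 0.004, -0.158]
ft_force: [0.4, -0.1, -1.8]
opening: 0.0112
```

Emit:
play_rows --pt "0 0 0.005 0 0 0" --pt "0 0 0.01 0 0 0" --pt "0 0 0.01 0 0 0"

```text
time: 19.32
eef_pos: [0.5205, 0.1637, 0.1641]
tcp_rot: [-3.141, 0.004, -0.158]
ft_force: [-0.4, 0.3, -1.6]
opening: 0.0111
```

Emit:
play_rows --pt "0 0 0.005 0 0 0" --pt "0 0 0.01 0 0 0" --pt "0 0 0.01 0 0 0"

```text
time: 19.7
eef_pos: [0.5205, 0.1637, 0.1631]
tcp_rot: [-3.142, 0.004, -0.158]
ft_force: [-0.1, -0.5, -2.3]
opening: 0.0109
```

Emit:
play_rows --pt "0 0 0.003 0 0 0" --pt "0 0 0.006 0 0 0" --pt "0 0 0.006 0 0 0"

```text
time: 20.08
eef_pos: [0.5205, 0.1637, 0.1625]
tcp_rot: [-3.141, 0.004, -0.158]
ft_force: [0.3, -0.0, -2.0]
opening: 0.0114
```

Emit:
play_rows --pt "0 0 0.003 0 0 0" --pt "0 0 0.006 0 0 0" --pt "0 0 0.006 0 0 0"

```text
time: 20.45
eef_pos: [0.5205, 0.1637, 0.1619]
tcp_rot: [-3.142, 0.004, -0.158]
ft_force: [-0.4, -0.1, -1.2]
opening: 0.011
```

Emit:
play_rows --pt "0 0 0.003 0 0 0" --pt "0 0 0.006 0 0 0" --pt "0 0 0.006 0 0 0"

```text
time: 20.82
eef_pos: [0.5206, 0.1637, 0.1615]
tcp_rot: [-3.141, 0.004, -0.158]
ft_force: [-0.6, 0.1, 2.2]
opening: 0.0116
```

```bash
python3 to.py 0.521 0.1635 0.166 -0.154; python3 - <<'E'
from h import *
c=cams.capture("wrist");cv2.imwrite("pics/w11.png",c["image"]);crop(c["image"],270,150,370,250,6,"w11c.png")
E
```

```text
t20.82 pos [0.5206 0.1637 0.1615] rpy [-3.141  0.004 -0.158] j [-0.98  0.58  0.8   1.91 -0.53  0.89 -1.63] F [-0.56  0.05  2.15] op 0.0116
shift [ 0.004  0.001 -0.045] turn [-0.0001  0.0007 -0.0006]
```

View pics/w11c.png

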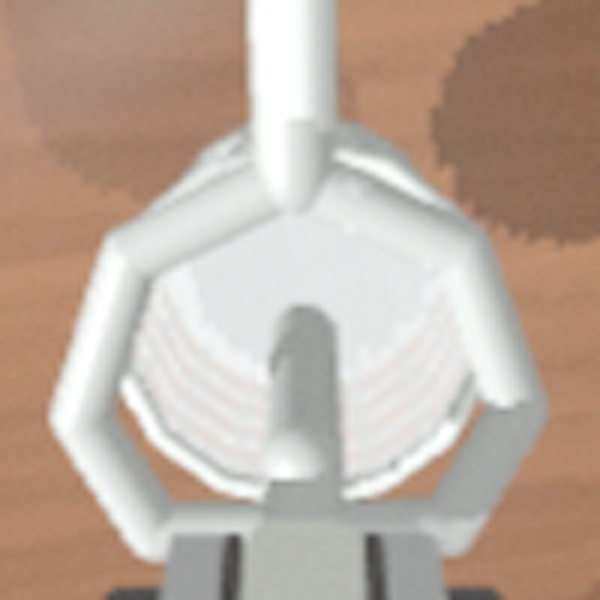

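The crown met the bar at TCP 0.1617 (about 4 N). I'll ease off slightly, soften the grip, then open.

Emit:
play_rows --pt "0 0 -0.003 0 0 0" --pt "0 0 -0.003 0 0 0" --pt "0 0 -0.003 0 0 0" --force 20

```text
time: 21.25
eef_pos: [0.5205, 0.1637, 0.1617]
tcp_rot: [-3.141, 0.004, -0.158]
ft_force: [1.1, 0.5, -0.7]
opening: 0.0113
```

Emit:
play_rows --pt "0 0 0 0 0 0" --pt "0 0 0 0 0 0" --pt "0 0 0 0 0 0" --pt "0 0 0 0 0 0" --fingers 0.4

```text
time: 21.75
eef_pos: [0.5206, 0.1637, 0.1617]
tcp_rot: [-3.141, 0.004, -0.158]
ft_force: [-0.1, 0.1, -0.3]
opening: 0.0341
```

```bash
python3 - <<'E'
from h import *
c=cams.capture("wrist");cv2.imwrite("pics/w12.png",c["image"])
E
```

```text
(no output)
```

View pics/w12.png

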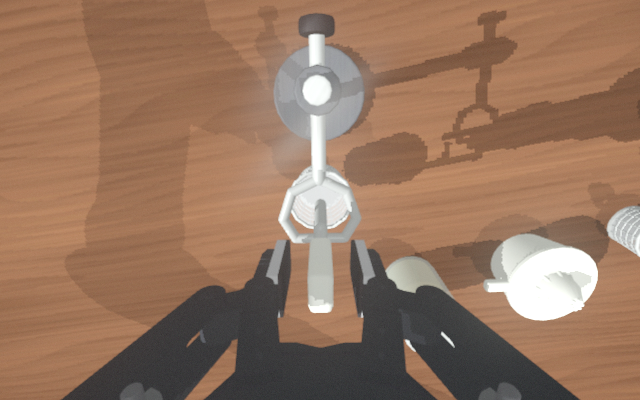

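The strainer hangs free, its grip at (320,275) centred between the open fingers. I'll retreat straight up.

Emit:
play_rows --pt "0 0 -0.1 0 0 0" --pt "0 0 -0.4 0 0 0" --pt "0 0 -0.8 0 0 0" --pt "0 0 -1 0 0 0" --pt "0 0 -1 0 0 0"

```text
time: 22.42
eef_pos: [0.5221, 0.1638, 0.2635]
tcp_rot: [-3.139, 0.002, -0.158]
ft_force: [-1.3, -0.6, -1.2]
opening: 0.0338
```

Emit:
play_rows --pt "0 0 0 0 0 0" --pt "-0.5 0 -0.1 0 0 0" --pt "-0.8 0 -0.1 0 0 0" --pt "-0.8 0 -0.1 0 0 0" --pt "-0.8 0 -0.1 0 0 0" --pt "-0.8 0 -0.1 0 0 0"

```text
time: 23.18
eef_pos: [0.4439, 0.1759, 0.2736]
tcp_rot: [-3.14, 0.001, -0.159]
ft_force: [-0.2, -0.8, -0.5]
opening: 0.0343
```

```bash
python3 to.py 0.5 0.16 0.2 -0.154; python3 - <<'E'
from h import *
c=cams.capture("wrist");crop(c["image"],240,60,400,240,4,"w13.png")
c=cams.capture("scene");cv2.imwrite("pics/s13f.png",c["image"]);crop(c["image"],340,100,440,240,5,"s13.png")
E
```

```text
t23.18 pos [0.4439 0.1759 0.2736] rpy [-3.14e+00  1.00e-03 -1.59e-01] j [-1.3   0.28  0.99  1.97 -0.27  1.03 -1.91] F [-0.16 -0.82 -0.5 ] op 0.0343
shift [0.579 0.07  0.735] turn [-0.0003  0.0001 -0.0008]
```

View pics/w13.png

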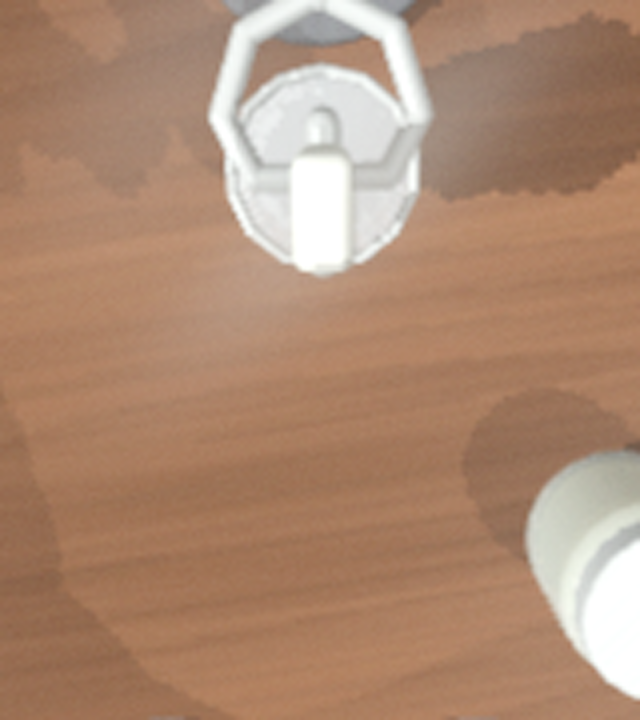

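View pics/s13.png

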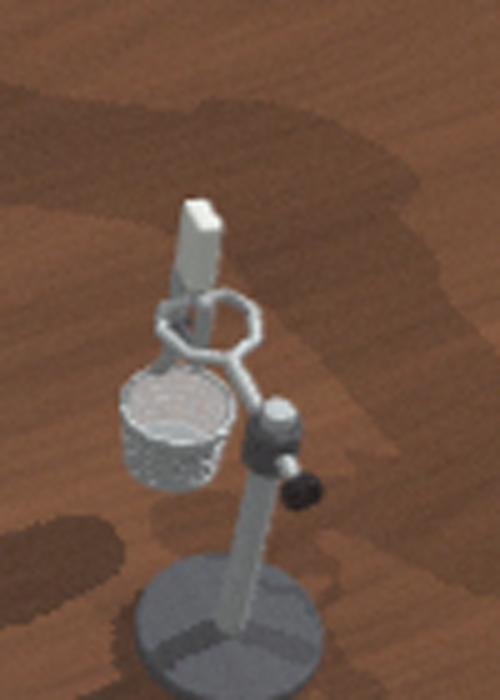

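The strainer hangs upright on the near bar with its nose inside the ring. I'll wait a moment, check that it's still, and hand in.

Emit:
play_rows --pt "0 0 0 0 0 0" --pt "0 0 0 0 0 0" --pt "0 0 0 0 0 0" --pt "0 0 0 0 0 0" --pt "0 0 0 0 0 0" --pt "0 0 0 0 0 0" --pt "0 0 0 0 0 0" --pt "0 0 0 0 0 0"

```text
time: 24.28
eef_pos: [0.4438, 0.1759, 0.2736]
tcp_rot: [-3.14, 0.001, -0.159]
ft_force: [-0.2, 0.4, 0.5]
opening: 0.034
```

```bash
python3 - <<'E'
from h import *
from rig import manip
a=cv2.imread("pics/s13f.png");c=cams.capture("scene")
d=cv2.absdiff(a,c["image"])[130:200,355:395];print("diff max/mean",d.max(),d.mean())
t=cams.capture("top");o=cv2.imread("pics/top0.png")
for n,(x,y) in dict(jar=(288,285),squ=(353,284),sauc=(319,127)).items():
    print(n,cv2.absdiff(t["image"],o)[y-25:y+25,x-25:x+25].mean())
print(manip.hand_in())
E
```

```text
diff max/mean 10 1.9139285714285714
jar 4.8384
squ 2.7641333333333336
sauc 3.7718666666666665
the job is handed in; nothing more can be done
None
```

The strainer is hanging on the ring's near bar and I handed the job in at about 24 s. I took the strainer farthest from the base, held it across the 12 mm of its grip, and brought the hook down over the bar.

- **Gate opening:** the bar pushed on the gate with up to about 7 N. That eased to nothing as I went lower, and I never saw an abrupt flick.
- **Gate shut:** I had no direct view of the gate angle. I take it as shut because the upward tug met the gate about 20 mm above the crown-resting height, close to the 19 mm given. I held that tug at about 4–7 N.
- **Pushing on the ring:** seating the crown on the bar took about 4 N, so every force I measured stayed well under 20 N.
- **Final state:** the last pictures show it upright with the nose inside the ring. Two scene views about 1 s apart differ only by noise. The gripper is clear of everything.
- **Bystanders:** the jar, squeezer and saucer look unmoved in the top view, with only small pixel differences from the start.

No check failed.

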